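Start a centrifuge run

TASK

Set the loaded bench centrifuge running by pushing only, with the closed fingers: first switch it on by pressing the far half of the mains rocker fully in (the lid lock works only with the power on), then push the lid all the way shut from outside, then press the long start key and take the hand away. Do not take hold of the lid or touch its underside, press none of the small round keys, and leave the glassware, rack, pen and pipette around and on the machine where they are.

Things in the scene. Friction and masses are not known exactly. Their poses are not given: they have to be found in the camera images.
- centrifuge: white bench-top micro-centrifuge, 300 x 300 mm, fixed, flat top 140 mm above the bench; origin under its centre on the bench, x to its back, y to its left seen from the robot, z up. Its sloping control panel faces the robot; the lid on top is hinged at the back
- panel (a point): centre of the grey control panel, 108 mm up the slope, 300 mm wide, rising away from the robot at 16 degrees (normal (-0.276, 0, 0.961) in the centrifuge's frame). From left to right: mains rocker, display over two small round setting keys, long start key, small round lid-release key
- rocker_far (a point): middle of the face of the mains rocker's far (upper) half; moves with it. The rocker is black, 38 mm up the slope, 24 mm wide, at y = 0.110 on the panel, pivoted in its middle 8 mm off the panel. At the start its far half stands proud, end 14 mm off the panel: off. Far half in to the stop: on
- rocker (a joint): mains rocker angle, rad: 0 off, 0.30 fully on (far half in). It stays where it is left, so press it to its stop; takes about 2 to 5 N on the far half, whose end travels about 5.5 mm
- lid (a joint): lid angle, rad: 0 shut, grows as it opens; starts between 0.75 and 1.1. A friction hinge holds it wherever it is left; pushing it shut takes about 1 to 4 N near the free edge
- lid_hinge (a point): middle of the lid's hinge line, fixed to the centrifuge at (0.135, 0, 0.140) in its frame; the hinge line runs along the centrifuge's y, at the back of the lid
- lid_push (a point): point on the lid's outer face, on its middle line, 155 mm from the hinge, moves with the lid. The lid is a white slab with a round window, 190 mm wide, free edge 176 mm from the hinge, outer face 20 mm above the hinge line when shut (160 mm above the bench). Open, its outer face looks up and away from the robot
- lid_lining (a point): grey lining with a sealing ring that covers the underside of the lid, 166 x 184 mm; the point is the middle of the underside and moves with the lid
- start_key_top (a point): centre of the top of the start key: the only long key, 36 mm wide (centrifuge's y) by 18 mm up the slope, standing 9 mm off the panel; moves with the key
- start_key (a joint): start key. The key sinks along the panel's normal: joint 0 out, 0.004 m fully in; springs back; about 1.2 N to start, 3.6 N fully in.
- release_key (a joint): lid-release key, round, 16 mm across, 9 mm off the panel, 52 mm to the right of the start key (towards the centrifuge's -y). The key sinks along the panel's normal: joint 0 out, 0.004 m fully in; springs back; about 1.2 N to start, 3.6 N fully in.
- time_key (a joint): left one of two small round setting keys, 12 mm across, 8 mm off the panel, below the display, 122 mm to the left of the start key. The key sinks along the panel's normal: joint 0 out, 0.004 m fully in; springs back; about 1.2 N to start, 3.6 N fully in.
- speed_key (a joint): right one of the two small setting keys, 72 mm to the left of the start key. The key sinks along the panel's normal: joint 0 out, 0.004 m fully in; springs back; about 1.2 N to start, 3.6 N fully in.
- vial: small glass sample vial with a black screw cap, 23 mm across, 46 mm tall, standing on the centrifuge's top to the left of the lid; origin at the centre of its underside
- tube_rack: white block rack of microtubes, 100 x 180 x 52 mm, on the bench left of the centrifuge; origin at the centre of its underside
- media_bottle: glass laboratory bottle with screw cap, 70 mm across, 145 mm tall, on the bench right of the centrifuge; origin under its centre
- beaker: open glass beaker, 70 mm across, 85 mm tall, on the bench right of the centrifuge; origin under its centre
- sample_bottle: slim white plastic bottle, 48 mm across, 105 mm tall, on the bench right of the centrifuge; origin under its centre
- pen: marker pen, 130 mm long, 14 mm thick, lying on the bench in front of the centrifuge; origin under its middle, x along the pen
- pipette: hand pipette, 225 mm long, 22 mm thick, lying on the bench to the front left of the centrifuge; origin under its body, x along it towards the tip

How it is judged:
On the way, in this order (a step that is already met when the one before it is completed fails the run):
1. the mains rocker is pressed fully on while the lid still stands open (value of joint rocker above 0.25 rad and value of joint lid above 0.3 rad), for 0.1 s.
2. with the power on, the lid is shut (value of joint rocker above 0.25 rad and value of joint lid below 0.035 rad), for 0.2 s.
3. with power on and lid shut, the fingers press the start key in (all of step 2 and value of joint start_key above 0.0025 m and contact force between the fingers and start_key above 0.5 N), for 0.1 s.
At the end, for the whole second after the job is handed in: The rocker is on (beyond 0.25 of 0.30 rad), the lid shut (within 0.035 rad, about 6 mm at its free edge), the start key and the small keys are out again (within 1 mm), and every loose thing is upright (or lying, as it was) within 20 mm of where it began (all of step 2 and value of joint each of start_key, release_key, time_key, speed_key below 0.001 m and distance of each of vial, tube_rack, media_bottle, beaker, sample_bottle, pen, pipette from where it was at the start of the episode below 0.02 m and angle between each of vial, tube_rack, media_bottle, beaker, sample_bottle, pen, pipette's own z axis and vertical below 0.2 rad); the robot touches nothing.
It fails at once if the start key is pressed while the power is off or the lid open (value of joint start_key above 0.0025 m and (value of joint rocker below 0.25 rad or value of joint lid above 0.06 rad)).
It fails at once if one of the small round keys is pressed in by more than 2.5 mm (value of joint any of release_key, time_key, speed_key above 0.0025 m).
It fails at once if the lid is gripped or touched on its underside (contact force between the fingers and lid_c1 above 1 N).
It fails at once if a loose thing is lifted, carried or pushed by more than 20 mm (not (distance of vial from where it was at the start of the episode below 0.02 m) or not (distance of tube_rack from where it was at the start of the episode below 0.02 m) or not (distance of media_bottle from where it was at the start of the episode below 0.02 m) or not (distance of beaker from where it was at the start of the episode below 0.02 m) or not (distance of sample_bottle from where it was at the start of the episode below 0.02 m) or not (distance of pen from where it was at the start of the episode below 0.02 m) or not (distance of pipette from where it was at the start of the episode below 0.02 m)).
It also fails if it takes over 51 s, if anything falls off the work surface, if the arm or the gripper's body presses on something with over 40 N, if the wrist force passes 120 N, or if a joint passes its speed limit or range.

ROBOT

A 6-joint arm with a two-finger parallel gripper is mounted at the origin on the work surface. World frame = base frame: x ahead of the robot, y to its left, z up, the work surface at z = 0. Lengths are in m, angles in rad, forces in N, time in s.
With the tool pointing down it reaches from about 0.425 to 0.95 m from the base axis. Payload 3.5 kg.
Tool frame: the origin (TCP) lies between the finger pads; the fingertips stand 19 mm ahead of it and the grasp point (between the pads) is the TCP; z points along the fingers, y is the line along which they close (so a half turn about z gives the same grasp; the last joint's range is limited). The gripper opens to 85 mm and grips with 20 to 120 N. Pads are 22 mm wide; open, the fingers measure 114 mm over their backs; the gripper's body (76 mm by 85 mm) begins 54 mm behind the grasp point. The pads swing forward as they close: fully open they stand 13 mm farther back than shut.
Start: joints at [-1.426, 0.286, 1.577, -0, 1.279, -0.15], TCP at [0.196, -0.646, 0.25] pointing down, gripper open.
Joint ranges: [-2.77, 2.77], [-0.9, 2.22], [0.21, 2.48], [-1.53, 4.67], [0.24, 2.81], [-2.84, 2.84]. Speed limits (rad/s): [2.79, 2.79, 3.14, 3.14, 3.14, 3.14].

INTERFACE

Orientations are given as a unit quaternion [x, y, z, w].
In Python, from plant import monitor, eyes, ctrl gives the robot as it stands.
- The arm moves only by the shell command python3 -m handwheel 'ROWS' [FORCE]. ROWS is JSON, a list of rows, each a list of 7 numbers: the shift along the tool's x, y, z in units of 40 cm (1.0 is 40 cm), then the turn, a rotation vector about the tool's x, y, z in units of pi rad (1.0 is pi rad), then the opening, from -1 (shut) to 1 (fully open). A call has 1 to 12 rows; each row is the pose to reach, as a shift and turn from the pose commanded when the call began, along the tool's axes at that moment, turning the shorter way round; what a row does not reach only later rows make up. A row lasts 1/8 s, in which the tool goes at most 62.5 mm and 10.7 degrees, less where a joint would pass 70% of its speed; a pose out of reach is approached as far as the arm can. A call with a number of a shift or a turn outside -1 to 1 is refused whole. A call with a gripper value outside its range is refused whole. The fingers move at their own pace and stop on an object; FORCE is the grip in N (left out, the last holds). Time passes only in rows, so rows that repeat a pose let the fingers close. It gives the time, the measured TCP pose, the force, the opening and the grip force at its end, in the units of the state.
- monitor.get_state(): the state, without advancing time (a new reading comes with each control period).
- eyes.read_camera(name): name is "scene" or "side" or "wrist"; returns the picture (400x640x3 uint8, red, green, blue); there is no depth.
- eyes.camera_params(name): a dict with "K" (3x3 intrinsics, pixels), "k1" (the pictures are not rectified: a ray, as slopes to the right and down, at radius r is drawn at 1 + k1 r^2 times it, then the intrinsics apply), "R" (3x3) and "t" (3): a world point X has camera coordinates R X + t. Camera axes: x right, y down, z forward; pixel columns grow to the right and rows downward; lengths in m; the calibration is good to about 2 mm. A picture is of the moment at which its call begins: read the wrist's pose just before it. camera_params takes no time and is no camera call; for the wrist camera it gives the pose at the moment of the call.
- ctrl.sign_off(): hands the job in; it is judged then, once.
The state is a dict: "time": time; "qpos": joint angles; "dq": joint speeds; "joint_efforts": joint torques, N m; "eef_pos": TCP position; "tcp_rot": TCP orientation; "contact_force": force on the tool from outside, world axes, zero at the start; "wrist_torque": the same for the moment, N m; "opening": opening from 0.0 (shut) to 1.0 (fully open); "finger_force": force on a finger pad.
Only numpy, scipy, OpenCV 4.12 (cv2) and the standard library are available. Lean on these libraries where they do the work, as an engineer would, in place of code of your own. Each camera call takes 0.05 s, during which the arm holds its last target. There are 200 camera calls.

## Working session

There is one attempt and no reset: what is moved stays moved. The work goes in short steps, Python scripts to look and compute and a shell command to move; the robot and the scene stay as the last step left them, time stands still between calls to the robot, and variables do not carry over. Pictures are saved under pics/ and viewed, at most 10 in all, crops included, and the job is handed in when it is done.

```bash
ls; mkdir -p pics; python3 - <<'E'
from plant import monitor, eyes
import cv2
s=monitor.get_state(); print({k:s[k] for k in('time','eef_pos','tcp_rot','opening')})
for n in('scene','side'):
    cv2.imwrite(f'pics/{n}0.png',eyes.read_camera(n)[:,:,::-1]); p=eyes.camera_params(n); print(n,p)
E
```

```text
pics
{'time': 0.0, 'eef_pos': array([ 0.19608018, -0.64523884,  0.2489081 ]), 'tcp_rot': array([ 9.89157241e-01,  1.46855432e-01,  2.65978850e-05, -1.19732108e-03]), 'opening': 1.003087612092034}
scene {'K': array([[513.5031195 ,   0.        , 318.1671991 ],
       [  0.        , 513.5031195 , 205.52760629],
       [  0.        ,   0.        ,   1.        ]]), 'k1': -0.047094619917958186, 'R': array([[-0.86778208,  0.49690782, -0.00607269],
       [ 0.39448793,  0.68138521, -0.61651721],
       [-0.30221438, -0.53739819, -0.78731801]]), 't': array([ 0.44971537, -0.20153491,  1.425035  ])}
side {'K': array([[427.54184022,   0.        , 323.593869  ],
       [  0.        , 427.54184022, 190.7025884 ],
       [  0.        ,   0.        ,   1.        ]]), 'k1': -0.02467074083477366, 'R': array([[ 0.94249423, -0.33336923,  0.02386587],
       [-0.15883905, -0.50960417, -0.84562033],
       [ 0.29406595,  0.79320146, -0.53325104]]), 't': array([-0.50994047,  0.24437328,  0.82397049])}
```

View pics/scene0.png

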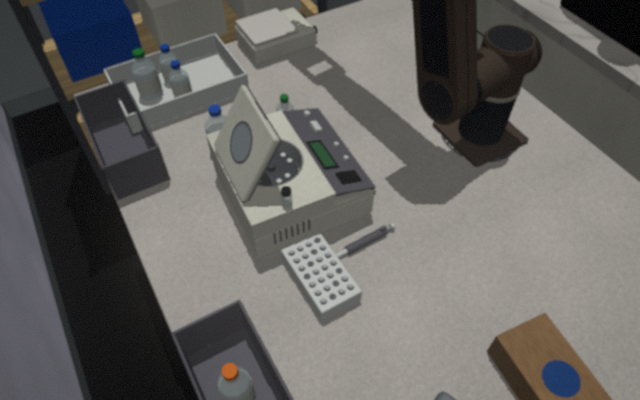

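View pics/side0.png

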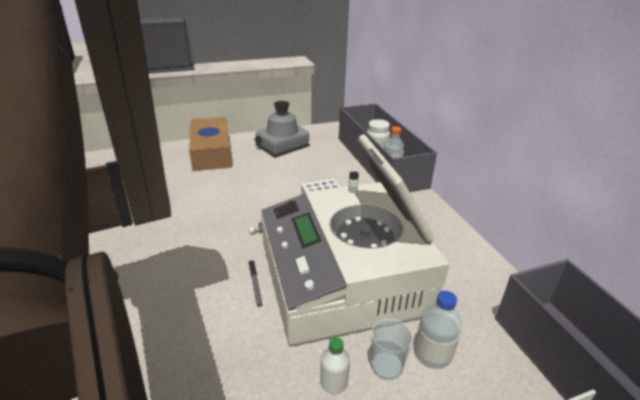

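The scene view shows the centrifuge around (290,160): lid open with its window at (241,142), rocker at (347,177), start key near (316,126). In the side view the panel spans (262,200)–(343,300), with the rocker at (286,209), start key (302,265) and release key (309,285). Next I'll enlarge both panels.

```bash
python3 - <<'E'
import cv2,numpy as np
a=cv2.imread('pics/scene0.png')[80:220,200:390]; b=cv2.imread('pics/side0.png')[130:340,240:450]
a=cv2.resize(a,None,fx=3.0,fy=3.0,interpolation=cv2.INTER_CUBIC)[:, :570]
cv2.imwrite('pics/c1.png',cv2.resize(cv2.imread('pics/scene0.png')[80:220,205:385],(771,600),interpolation=cv2.INTER_CUBIC))
cv2.imwrite('pics/c2.png',cv2.resize(b,(600,600),interpolation=cv2.INTER_CUBIC))
E
```

```text
(no output)
```

View pics/c1.png

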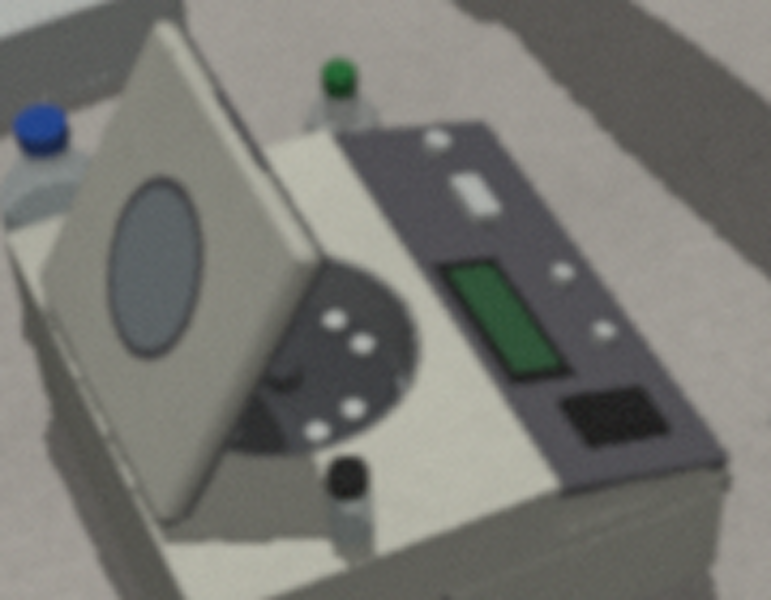

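View pics/c2.png

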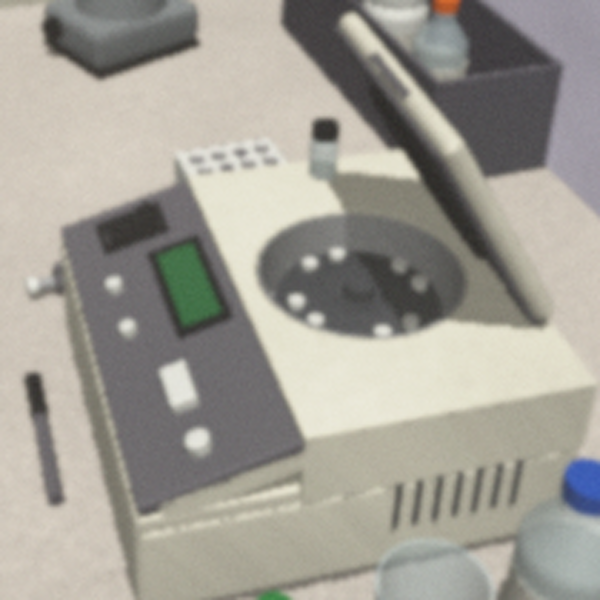

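The crops show the panel corners, keys, rocker corners and free lid edge in both views. Corresponding points in c1/c2: start key (477,193)/(179,382), release key (437,136)/(198,437), rocker centre (615,416)/(132,227), lid free corners (162,22),(318,255)/(455,150),(345,18). I'll triangulate these and fit the pose.

```bash
cat > h.py <<'E'
import numpy as np, cv2
from plant import monitor, eyes
from scipy.optimize import least_squares
def ray(n,uv,p=None):
    p=p or eyes.camera_params(n); K,R,t=p['K'],p['R'],p['t']
    x=cv2.undistortPoints(np.array([[uv]],float),K,np.array([p['k1'],0,0,0.]))[0,0]
    d=R.T@np.r_[x,1]; return -R.T@t,d/np.linalg.norm(d)
def tri(rs):
    A=sum(np.eye(3)-np.outer(d,d) for c,d in rs); b=sum((np.eye(3)-np.outer(d,d))@c for c,d in rs)
    X=np.linalg.solve(A,b); return X,max(np.linalg.norm(np.cross(X-c,d)) for c,d in rs)
E
cat > m.py <<'E'
from h import *
P={'FR':((335,132),(303,447)),'NR':((487,124),(143,512)),'NL':((727,460),(63,230)),'FL':((562,492),(179,180)),
'start':((477,193),(179,383)),'rel':((437,136),(198,437)),'time':((604,327),(113,283)),'speed':((563,268),(128,326)),
'rk1':((560,402),(155,203)),'rk2':((640,385),(97,230)),'rk3':((670,430),(108,250)),'rk4':((592,447),(167,225)),
'lidR':((162,22),(455,150)),'lidL':((318,255),(345,18))}
X={}
for k,(a,b) in P.items():
    a=(205+(a[0]+.5)/4.283-.5,80+(a[1]+.5)/4.286-.5); b=(240+(b[0]+.5)/2.857-.5,130+(b[1]+.5)/2.857-.5)
    X[k],e=tri([ray('scene',a),ray('side',b)]); print(k,X[k].round(4),round(e,4))
s,c=np.sin(np.radians(16)),np.cos(np.radians(16))
M={}
for k,(u,y) in {'FR':(.054,-.15),'NR':(-.054,-.15),'NL':(-.054,.15)}.items(): M[k]=(-.15+(u+.054)*c,y)
ks=list(M)
T=lambda p,m:np.array([p[0]+np.cos(p[2])*m[0]-np.sin(p[2])*m[1],p[1]+np.sin(p[2])*m[0]+np.cos(p[2])*m[1]])
r=least_squares(lambda p:np.concatenate([T(p,M[k])-X[k][:2] for k in ks]),[.6,-.2,0]).x; print('pose',r)
for k in X:
    d=X[k][:2]-r[:2]; C,S=np.cos(r[2]),np.sin(r[2]); l=np.array([C*d[0]+S*d[1],-S*d[0]+C*d[1],X[k][2]]); print(k,l.round(4))
E
python3 m.py
```

```text
FR [ 0.4973 -0.2186  0.1362] 0.0027
NR [ 0.4003 -0.21    0.1055] 0.0031
NL [0.4207 0.0866 0.1063] 0.0008
FL [0.518  0.0828 0.136 ] 0.0022
start [ 0.4469 -0.1365  0.1303] 0.0014
rel [ 0.4436 -0.1884  0.1323] 0.0007
time [ 0.4356 -0.0146  0.1241] 0.0008
speed [ 0.4325 -0.0646  0.1246] 0.0015
rk1 [0.4892 0.039  0.1469] 0.0056
rk2 [0.4416 0.0385 0.1327] 0.0034
rk3 [0.4422 0.0529 0.1071] 0.0071
rk4 [0.4901 0.0518 0.1207] 0.0062
lidR [ 0.6063 -0.1704  0.2945] 0.0001
lidL [0.6158 0.0158 0.2942] 0.002
pose [ 0.55840325 -0.07327656 -0.07907217]
FR [-0.0495 -0.1497  0.1362]
NR [-0.1468 -0.1488  0.1055]
NL [-0.1499  0.1485  0.1063]
FL [-0.0526  0.1524  0.136 ]
start [-0.1061 -0.0718  0.1303]
rel [-0.1053 -0.1238  0.1323]
time [-0.127   0.0488  0.1241]
speed [-0.1262 -0.0013  0.1246]
rk1 [-0.0778  0.1065  0.1469]
rk2 [-0.1253  0.1022  0.1327]
rk3 [-0.1258  0.1166  0.1071]
rk4 [-0.0779  0.1193  0.1207]
lidR [ 0.0555 -0.093   0.2945]
lidL [0.0502 0.0934 0.2942]
```

```bash
cat >> h.py <<'E'
from scipy.spatial.transform import Rotation as Ro
POSE=(.5584,-.0733,-.0791)
def W(x,y,ztip):  # centrifuge frame + fingertip height -> TCP world
    C,S=np.cos(POSE[2]),np.sin(POSE[2]); return np.array([POSE[0]+C*x-S*y,POSE[1]+S*x+C*y,ztip+.019])
RT=np.column_stack([[np.cos(POSE[2]),np.sin(POSE[2]),0],[np.sin(POSE[2]),-np.cos(POSE[2]),0],[0,0,-1]])
def plan(*tg):
    s=monitor.get_state(); R=Ro.from_quat(s['tcp_rot']).as_matrix()
    print('t',s['time'],'F',s['contact_force'].round(2),'pos',s['eef_pos'].round(4),'turn',(Ro.from_matrix(R.T@RT).as_rotvec()/np.pi).round(4))
    for g in tg: print((R.T@(np.array(g)-s['eef_pos'])/.4).round(4), np.round(g,4))
E
python3 -c "
from h import *
plan((.43,-.38,.32),W(-.09,.11,.26),W(-.09,.11,.17))"
```

```text
t 0.1 F [-0.71 -1.32  0.08] pos [ 0.1961 -0.6453  0.2491] turn [-0.0007  0.      0.119 ]
[ 0.7524 -0.4651 -0.1761] [ 0.43 -0.38  0.32]
[ 1.1733 -1.4435 -0.0714] [0.4774 0.0435 0.279 ]
[ 1.1732 -1.443   0.1536] [0.4774 0.0435 0.189 ]
```

```bash
python3 -m handwheel '[[0.3,-0.2,-0.17,0,0,0.119,-1],[0.752,-0.465,-0.176,0,0,0.119,-1],[0.752,-0.465,-0.176,0,0,0.119,-1],[0.752,-0.465,-0.176,0,0,0.119,-1],[0.752,-0.465,-0.176,0,0,0.119,-1],[0.752,-0.465,-0.176,0,0,0.119,-1],[0.752,-0.465,-0.176,0,0,0.119,-1],[0.752,-0.465,-0.176,0,0,0.119,-1]]' 20; python3 -c "
from h import *
plan(W(-.09,.11,.26),W(-.09,.11,.17))"
```

```text
time: 1.1
eef_pos: [0.4296, -0.3805, 0.3201]
tcp_rot: [0.999, -0.039, -0.0, -0.0]
contact_force: [-1.1, -0.4, -0.2]
opening: 0.0
finger_force: 0.0
t 1.1 F [-1.05 -0.39 -0.2 ] pos [ 0.4296 -0.3805  0.3201] turn [-0.0001  0.0003  0.0001]
[ 0.0358 -1.066   0.1031] [0.4774 0.0435 0.279 ]
[ 0.036  -1.066   0.3281] [0.4774 0.0435 0.189 ]
```

```bash
python3 -m handwheel '[[0.036,-1,0.1,0,0,0,-1],[0.036,-1,0.1,0,0,0,-1],[0.036,-1,0.1,0,0,0,-1],[0.036,-1,0.1,0,0,0,-1],[0.036,-1,0.1,0,0,0,-1],[0.036,-1,0.1,0,0,0,-1],[0.036,-1,0.1,0,0,0,-1],[0.036,-1,0.1,0,0,0,-1],[0.036,-1,0.2,0,0,0,-1]]'; python3 -c "
from h import *
plan(W(-.09,.11,.17),W(-.09,.11,.15))
p=eyes.camera_params('wrist');cv2.imwrite('pics/w1.png',eyes.read_camera('wrist')[:,:,::-1])
import pickle;pickle.dump(p,open('w1.pkl','wb'))"
```

```text
time: 2.22
eef_pos: [0.4783, 0.0151, 0.2437]
tcp_rot: [0.999, -0.04, 0.004, 0.001]
contact_force: [0.3, -0.3, -0.5]
opening: 0.001
finger_force: 0.0
t 2.225 F [ 0.25 -0.25 -0.49] pos [0.4783 0.0151 0.2437] turn [ 0.0005 -0.0026 -0.0005]
[-0.0091 -0.0707  0.1366] [0.4774 0.0435 0.189 ]
[-0.0095 -0.0708  0.1866] [0.4774 0.0435 0.169 ]
```

View pics/w1.png

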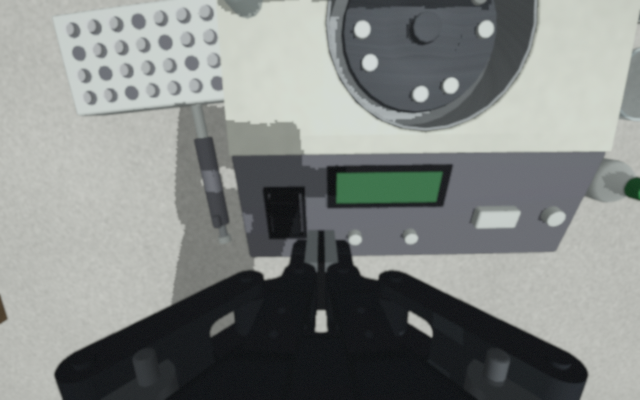

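The wrist picture shows the rocker at (266–306,187–240), the start key centre at (497,216), release key (552,216), time key (354,239) and speed key (410,237). I'll refine using three views.

```bash
cat > m2.py <<'E'
from h import *
import pickle
p=pickle.load(open('w1.pkl','rb'))
P={'start':((477,193),(179,383),(497,216)),'rel':((437,136),(198,437),(552,215)),'time':((604,327),(113,283),(354,238)),'speed':((563,268),(128,326),(410,236)),
'rkFR':((560,402),(167,225),(304,187)),'rkNR':((640,385),(108,250),(306,240)),'rkNL':((670,430),(97,230),(267,239)),'rkFL':((592,447),(155,203),(266,188)),
'NR':((487,124),(143,512),(557,250)),'NL':((727,460),(63,230),(250,256))}
C,S=np.cos(POSE[2]),np.sin(POSE[2])
for k,(a,b,w) in P.items():
    a=(205+(a[0]+.5)/4.283-.5,80+(a[1]+.5)/4.286-.5); b=(240+(b[0]+.5)/2.857-.5,130+(b[1]+.5)/2.857-.5)
    A,B,V=ray('scene',a),ray('side',b),ray('x',w,p)
    o=[]
    for rs in ([A,B,V],[A,V]):
        X,e=tri(rs); d=X-np.r_[POSE[:2],0]; o+=[np.array([C*d[0]+S*d[1],-S*d[0]+C*d[1],d[2]]).round(4),round(e,4)]
    print(k,*o)
plan(W(-.09,.11,.17))
E
python3 m2.py
```

```text
start [-0.1051 -0.0719  0.13  ] 0.0024 [-0.1049 -0.071   0.1311] 0.0023
rel [-0.1042 -0.1225  0.1311] 0.0025 [-0.0927 -0.0953  0.1602] 0.0011
time [-0.1265  0.0496  0.1238] 0.0014 [-0.1258  0.0506  0.1258] 0.0011
speed [-0.1254 -0.0005  0.124 ] 0.0024 [-0.1247  0.001   0.1263] 0.0019
rkFR [-0.0767  0.0949  0.1347] 0.0014 [-0.0774  0.094   0.1322] 0.0008
rkNR [-0.1255  0.0931  0.1226] 0.0032 [-0.1275  0.0933  0.1219] 0.0007
rkNL [-0.127   0.1272  0.1189] 0.0024 [-0.1267  0.1284  0.1218] 0.0005
rkFL [-0.0787  0.1275  0.1326] 0.0028 [-0.0797  0.1261  0.1282] 0.0013
NR [-0.1467 -0.1505  0.107 ] 0.0042 [-0.1748 -0.2032  0.0519] 0.0008
NL [-0.1504  0.1485  0.1067] 0.0014 [-0.1512  0.1487  0.1067] 0.0005
t 2.275 F [-2.21 -0.13 -3.97] pos [0.4739 0.0156 0.2354] turn [ 0.0001  0.0021 -0.0007]
[ 0.0038 -0.0702  0.1158] [0.4774 0.0435 0.189 ]
```

```bash
python3 -m handwheel '[[0,-0.069,0,0,0,0,-1],[0,-0.069,0.08,0,0,0,-1],[0,-0.069,0.14,0,0,0,-1],[0,-0.069,0.14,0,0,0,-1],[0,-0.069,0.14,0,0,0,-1],[0,-0.069,0.14,0,0,0,-1]]'; python3 -c "
from h import *
plan(W(-.09,.1107,.145),W(-.09,.1107,.131))"
```

```text
time: 3.02
eef_pos: [0.479, 0.044, 0.1863]
tcp_rot: [0.999, -0.04, 0.001, 0.0]
contact_force: [0.4, 1.2, 0.3]
opening: -0.0
finger_force: 0.0
t 3.025 F [0.41 1.17 0.27] pos [0.479  0.044  0.1863] turn [ 0.0001 -0.0008 -0.0002]
[-0.0041 -0.0001  0.0558] [0.4774 0.0442 0.164 ]
[-0.0042 -0.0001  0.0908] [0.4774 0.0442 0.15  ]
```

```bash
python3 -m handwheel '[[-0.003,0,0.02,0,0,0,-1],[-0.003,0,0.04,0,0,0,-1],[-0.003,0,0.052,0,0,0,-1],[-0.003,0,0.06,0,0,0,-1],[-0.003,0,0.066,0,0,0,-1],[-0.003,0,0.066,0,0,0,-1],[-0.003,0,0.066,0,0,0,-1]]'; python3 -m handwheel '[[0,0,0.008,0,0,0,-1],[0,0,0.014,0,0,0,-1],[0,0,0.014,0,0,0,-1],[0,0,0.014,0,0,0,-1]]'
```

```text
time: 3.9
eef_pos: [0.477, 0.0447, 0.1585]
tcp_rot: [0.999, -0.039, 0.0, 0.0]
contact_force: [1.1, 0.4, 0.2]
opening: 0.006
finger_force: 0.4
time: 4.4
eef_pos: [0.4778, 0.0446, 0.155]
tcp_rot: [0.999, -0.039, 0.001, 0.0]
contact_force: [-1.8, -0.1, 11.1]
opening: -0.004
finger_force: 5.1
```

```bash
python3 -m handwheel '[[0,0,0.006,0,0,0,-1],[0,0,0.006,0,0,0,-1],[0,0,0.006,0,0,0,-1]]';  python3 -m handwheel '[[0,0,-0.04,0,0,0,-1],[0,0,-0.1,0,0,0,-1],[0,0.06,-0.2,0,0,0,-1],[0,0.06,-0.2,0,0,0,-1],[0,0.06,-0.2,0,0,0,-1]]'; python3 - <<'E'
from h import *
p=eyes.camera_params('wrist');a=eyes.read_camera('wrist');b=eyes.read_camera('side'); c=eyes.read_camera('scene')
z=lambda i:cv2.resize(i,(400,300),interpolation=cv2.INTER_CUBIC)
m=np.vstack([np.hstack([z(a[130:310,200:440]),z(b[190:280,250:370])]),np.hstack([z(c[140:215,300:400]),z(b[120:270,340:540])])])
cv2.imwrite('pics/v2.png',m[:,:,::-1]); plan()
E
```

```text
time: 4.78
eef_pos: [0.478, 0.0446, 0.1546]
tcp_rot: [0.999, -0.039, 0.001, 0.0]
contact_force: [-7.2, 0.4, 20.5]
opening: -0.002
finger_force: 10.0
time: 5.4
eef_pos: [0.4743, 0.021, 0.2293]
tcp_rot: [0.999, -0.04, -0.001, -0.0]
contact_force: [-0.5, -0.4, 0.2]
opening: -0.001
finger_force: 0.0
t 5.55 F [-0.28 -0.09 -0.19] pos [0.474  0.0213 0.2285] turn [-0.0001  0.0011  0.0001]
```

View pics/v2.png

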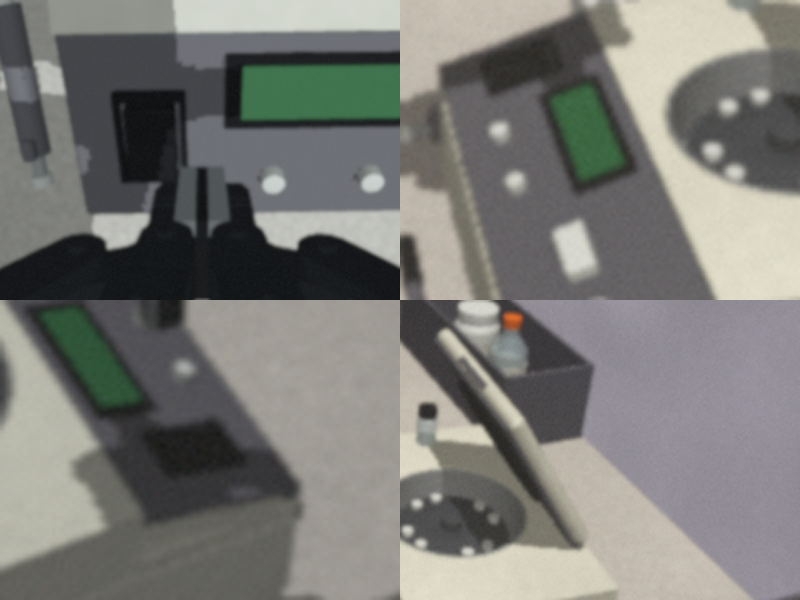

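```bash
python3 - <<'E'
from h import *
a=cv2.imread('pics/w1.png')[175:255,250:330]; b=eyes.read_camera('wrist')[:,:,::-1][175:255,250:330]
z=lambda i:cv2.resize(np.clip(i.astype(float)*2.5,0,255).astype(np.uint8),(400,400),interpolation=cv2.INTER_CUBIC)
cv2.imwrite('pics/v3.png',np.hstack([z(a),z(b)]))
E
```

```text
(no output)
```

View pics/v3.png

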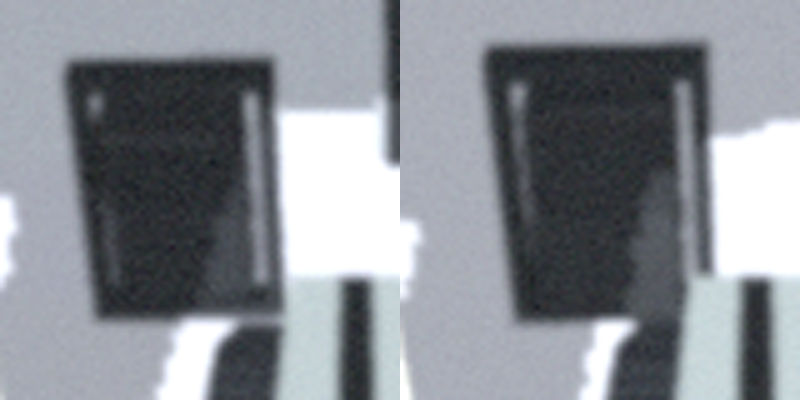

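Comparing before (left) and after (right): the rocker's far edge line moved out (140→105 in the crop), and the side gap that the raised half was hiding is now visible. The rocker is on. Next, the lid.

```bash
python3 -c "
from h import *
plan(W(-.09,.05,.34),W(.11,0,.34),W(.11,0,.275))"
```

```text
t 5.6 F [-0.18  0.55  0.16] pos [0.4741 0.0213 0.2287] turn [-0.0001  0.001   0.0002]
[ 0.0027  0.0939 -0.3257] [ 0.4726 -0.0163  0.359 ]
[ 0.5026  0.2192 -0.3273] [ 0.6681 -0.082   0.359 ]
[ 0.5031  0.2192 -0.1648] [ 0.6681 -0.082   0.294 ]
```

```bash
python3 -m handwheel '[[0,0.09,-0.156,0,0,0,-1],[0,0.09,-0.3,0,0,0,-1],[0,0.09,-0.326,0,0,0,-1],[0.15,0.15,-0.327,0,0,0,-1],[0.3,0.219,-0.327,0,0,0,-1],[0.43,0.219,-0.327,0,0,0,-1],[0.503,0.219,-0.327,0,0,0,-1],[0.503,0.219,-0.27,0,0,0,-1],[0.503,0.219,-0.165,0,0,0,-1],[0.503,0.219,-0.165,0,0,0,-1],[0.503,0.219,-0.165,0,0,0,-1]]'; python3 - <<'E'
from h import *
a=eyes.read_camera('scene')[80:230,200:400];b=eyes.read_camera('side')[100:250,330:480]
cv2.imwrite('pics/v4.png',np.hstack([cv2.resize(a,(400,300)),cv2.resize(b,(300,300))])[:,:,::-1])
arc=[]
for th in (.9,.75,.6,.45,.3,.15,0):
    arc.append(W(.135-.15*np.cos(th)+.02*np.sin(th)+.011,0,.14+.15*np.sin(th)+.02*np.cos(th)))
plan(*arc)
E
```

```text
time: 6.98
eef_pos: [0.6688, -0.0822, 0.2967]
tcp_rot: [0.999, -0.039, -0.0, -0.0]
contact_force: [-0.2, 0.1, 0.1]
opening: -0.003
finger_force: 0.0
t 7.075 F [0.67 0.19 0.61] pos [ 0.6694 -0.0825  0.2988] turn [ 0.0002 -0.0011  0.0001]
[-0.1075 -0.001   0.0242] [ 0.6266 -0.0787  0.2889]
[-0.1539 -0.001   0.0567] [ 0.6081 -0.0772  0.2759]
[-0.195  -0.001   0.0957] [ 0.5918 -0.0759  0.2602]
[-0.2298 -0.0011  0.1405] [ 0.578  -0.0749  0.2423]
[-0.2576 -0.0011  0.1899] [ 0.567  -0.074   0.2224]
[-0.2776 -0.0011  0.243 ] [ 0.5591 -0.0734  0.2012]
[-0.2895 -0.0012  0.2984] [ 0.5544 -0.073   0.179 ]
```

View pics/v4.png

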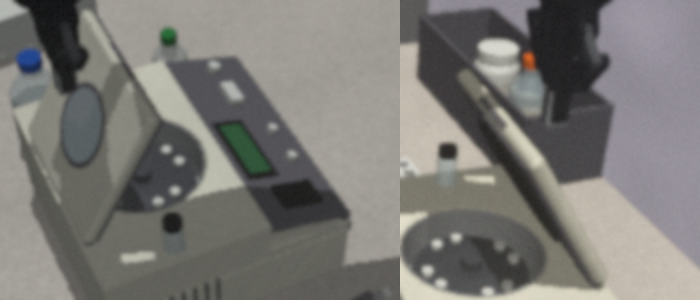

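The closed fingers are behind the lid's outer face, with the tip near (75,85) in the left crop, and clear of it. I'll push along the arc.

```bash
python3 -m handwheel '[[-0.05,0,0.01,0,0,0,-1],[-0.08,0,0.015,0,0,0,-1],[-0.108,0,0.024,0,0,0,-1],[-0.13,0,0.04,0,0,0,-1],[-0.154,0,0.057,0,0,0,-1],[-0.175,0,0.076,0,0,0,-1],[-0.195,0,0.096,0,0,0,-1],[-0.213,0,0.118,0,0,0,-1],[-0.23,0,0.14,0,0,0,-1],[-0.245,0,0.165,0,0,0,-1],[-0.258,0,0.19,0,0,0,-1],[-0.258,0,0.19,0,0,0,-1]]'; python3 -c "
from h import *
plan(W(-.002,0,.1825),W(-.004,0,.161),W(-.004,0,.158))"
```

```text
time: 8.57
eef_pos: [0.5645, -0.0736, 0.2185]
tcp_rot: [0.999, -0.04, -0.002, -0.001]
contact_force: [-0.4, 0.3, 0.0]
opening: 0.003
finger_force: 0.0
t 8.575 F [-0.41  0.29  0.03] pos [ 0.5645 -0.0736  0.2185] turn [-0.0005  0.0011 -0.    ]
[-0.0201  0.0004  0.0425] [ 0.5564 -0.0731  0.2015]
[-0.0249  0.0005  0.0963] [ 0.5544 -0.073   0.18  ]
[-0.0249  0.0005  0.1038] [ 0.5544 -0.073   0.177 ]
```

```bash
python3 -m handwheel '[[-0.012,0,0.02,0,0,0,-1],[-0.02,0,0.043,0,0,0,-1],[-0.023,0,0.07,0,0,0,-1],[-0.025,0,0.086,0,0,0,-1],[-0.025,0,0.096,0,0,0,-1],[-0.025,0,0.102,0,0,0,-1],[-0.025,0,0.102,0,0,0,-1],[-0.025,0,0.102,0,0,0,-1]]';python3 -m handwheel '[[0,0,0.008,0,0,0,-1],[0,0,0.008,0,0,0,-1],[0,0,0.008,0,0,0,-1]]'
```

```text
time: 9.57
eef_pos: [0.556, -0.0735, 0.1796]
tcp_rot: [0.999, -0.04, 0.0, 0.0]
contact_force: [-0.2, 0.3, 0.1]
opening: 0.001
finger_force: 0.0
time: 9.95
eef_pos: [0.5563, -0.0736, 0.179]
tcp_rot: [0.999, -0.039, 0.0, 0.0]
contact_force: [-4.6, 1.0, 8.8]
opening: 0.0
finger_force: 4.7
```

```bash
python3 -m handwheel '[[0,0,0.006,0,0,0,-1],[0,0,0.006,0,0,0,-1],[0,0,0.006,0,0,0,-1],[0,0,0.006,0,0,0,-1]]';python3 -m handwheel '[[0,0,-0.04,0,0,0,-1],[0,0,-0.1,0,0,0,-1],[-0.1,0,-0.14,0,0,0,-1],[-0.1,0,-0.14,0,0,0,-1],[-0.1,0,-0.14,0,0,0,-1]]'; python3 - <<'E'
from h import *
a=eyes.read_camera('scene')[80:230,200:400];b=eyes.read_camera('side')[100:325,240:490]
cv2.imwrite('pics/v5.png',np.hstack([cv2.resize(a,(400,300)),cv2.resize(b,(400,300))])[:,:,::-1])
plan(W(-.105,-.072,.21),W(-.105,-.072,.15),W(-.105,-.072,.135),W(-.105,-.072,.129))
E
```

```text
time: 10.45
eef_pos: [0.5563, -0.0736, 0.1789]
tcp_rot: [0.999, -0.039, 0.0, 0.0]
contact_force: [-8.4, 1.6, 18.0]
opening: 0.005
finger_force: 9.1
time: 11.08
eef_pos: [0.5162, -0.0704, 0.2299]
tcp_rot: [0.999, -0.04, 0.0, 0.0]
contact_force: [0.5, 0.1, -0.6]
opening: -0.001
finger_force: 0.0
t 11.175 F [ 0.6   0.49 -0.7 ] pos [ 0.5162 -0.0704  0.2294] turn [-0.0001  0.0002 -0.    ]
[-0.1568  0.1789  0.001 ] [ 0.448  -0.1368  0.229 ]
[-0.1567  0.179   0.151 ] [ 0.448  -0.1368  0.169 ]
[-0.1567  0.179   0.1885] [ 0.448  -0.1368  0.154 ]
[-0.1567  0.179   0.2035] [ 0.448  -0.1368  0.148 ]
```

View pics/v5.png

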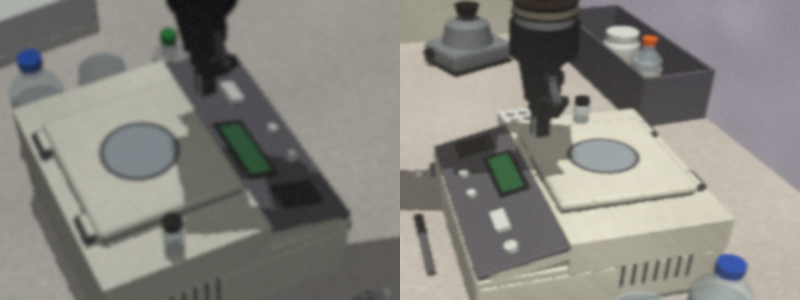

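The lid lies shut on the top and the vial stands at (174,230) as before. Next is the start key.

```bash
python3 -m handwheel '[[-0.157,0.179,0,0,0,0,-1],[-0.157,0.179,0,0,0,0,-1],[-0.157,0.179,0.08,0,0,0,-1],[-0.157,0.179,0.15,0,0,0,-1],[-0.157,0.179,0.165,0,0,0,-1],[-0.157,0.179,0.175,0,0,0,-1],[-0.157,0.179,0.175,0,0,0,-1],[-0.157,0.179,0.175,0,0,0,-1]]'; python3 -c "
from h import *
plan(W(-.105,-.072,.135),W(-.105,-.072,.129))"
```

```text
time: 12.18
eef_pos: [0.4483, -0.137, 0.161]
tcp_rot: [0.999, -0.039, 0.001, 0.0]
contact_force: [0.4, -0.2, 0.1]
opening: -0.001
finger_force: 0.0
t 12.175 F [ 0.37 -0.2   0.15] pos [ 0.4483 -0.137   0.161 ] turn [ 0.0003 -0.0006  0.0001]
[-0.0008 -0.0005  0.0174] [ 0.448  -0.1368  0.154 ]
[-0.0008 -0.0005  0.0324] [ 0.448  -0.1368  0.148 ]
```

```bash
python3 -m handwheel '[[0,0,0.01,0,0,0,-1],[0,0,0.018,0,0,0,-1],[0,0,0.024,0,0,0,-1],[0,0,0.03,0,0,0,-1],[0,0,0.03,0,0,0,-1],[0,0,0.03,0,0,0,-1]]'; python3 -m handwheel '[[0,0,0.006,0,0,0,-1],[0,0,0.006,0,0,0,-1],[0,0,0.006,0,0,0,-1]]'
```

```text
time: 12.92
eef_pos: [0.4483, -0.1368, 0.1486]
tcp_rot: [0.999, -0.04, 0.001, 0.0]
contact_force: [2.6, 1.1, 3.9]
opening: 0.002
finger_force: 1.9
time: 13.3
eef_pos: [0.4487, -0.1369, 0.1475]
tcp_rot: [0.999, -0.04, 0.001, 0.0]
contact_force: [-1.2, 3.1, 11.0]
opening: 0.002
finger_force: 5.4
```

```bash
python3 -m handwheel '[[0,0,0.004,0,0,0,-1],[0,0,0.004,0,0,0,-1],[0,0,0.004,0,0,0,-1]]'; python3 -m handwheel '[[0,0,-0.05,0,0,0,-1],[0,0,-0.15,0,0,0,-1],[0,0,-0.3,0,0,0,-1],[0,0.3,-0.4,0,0,0,-1],[0,0.6,-0.4,0,0,0,-1],[0,0.6,-0.4,0,0,0,-1],[0,0.6,-0.4,0,0,0,-1],[0,0.6,-0.4,0,0,0,-1],[0,0.6,-0.4,0,0,0,-1]]'; python3 - <<'E'
from h import *
a=eyes.read_camera('scene')[80:320,200:440];b=eyes.read_camera('side')[140:400,240:500]
cv2.imwrite('pics/v6.png',np.hstack([cv2.resize(a,(400,400)),cv2.resize(b,(400,400))])[:,:,::-1])
E
```

```text
time: 13.68
eef_pos: [0.4488, -0.137, 0.1472]
tcp_rot: [0.999, -0.039, 0.001, 0.0]
contact_force: [-3.5, 4.6, 17.5]
opening: -0.001
finger_force: 8.6
time: 14.8
eef_pos: [0.4279, -0.3754, 0.3023]
tcp_rot: [0.999, -0.04, -0.001, -0.001]
contact_force: [-0.3, -0.2, -0.5]
opening: -0.001
finger_force: 0.0
```

View pics/v6.png

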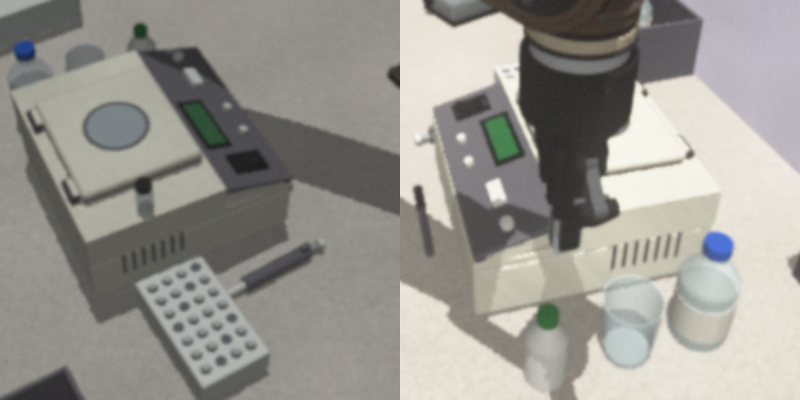

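The lid is shut at (116,127), the hand is clear, and the glassware, rack, pen, pipette and vial are where they were.

```bash
python3 -c "
from plant import ctrl
print(ctrl.sign_off())"
```

```text
the job is handed in; nothing more can be done
None
```

I switched the mains rocker on, pushed the lid shut from outside, pressed the start key fully in and took the hand away, then handed the job in at about 15 s; the final pictures showed everything in place, but sign-off returned no verdict.

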